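Set the slot of a gluing jig with a feeler blade

TASK

Set the slot of the sloping gluing jig with the feeler gauge: take the gauge out of its wooden stand, stand its blade in the slot between the two jaws, down on the board, and let go; then slide the carriage gently against it until, with your hand off, the jaws nip the blade. Draw the blade out of the slot and feel that it drags (if it comes freely, put it back and push the carriage in more firmly), then put the gauge back in its stand. Leave the carriage where it is set and do not disturb the other things on the bench.

Things in the scene. Friction and masses are not known exactly. Their poses are not given: they have to be found in the camera images.
- gauge_grip (a point): centre of the black handle of the feeler gauge (handle 18 mm along x, 30 mm along y, 40 mm along z). A steel blade, 4 mm thick along x, 24 mm wide along y, comes out of the handle's underside and runs 70 mm towards -z; the blade's tip is 90 mm from this point. Mass about 80 g. It starts hanging in the stand, handle up. A half turn about z changes nothing.
- gauge_tip (a point): middle of the end of the gauge's blade, same axes as gauge_grip
- gauge: the whole feeler gauge; origin at the blade's tip, same axes
- stand: fixed wooden block, 60 mm along x, 76 mm along y, 82 mm high, with an upright slot through it 12 mm wide along x and 34 mm long along y, for the gauge's blade; the handle's underside then rests on the block's top, blade tip 12 mm above the table. Origin at the centre of its underside.
- jig: the fixed gluing jig: plywood board 280 mm long, 150 mm wide, sloping up at 30 degrees away from the jig's front (rising towards the jig's +x), on plywood cheeks; 250 mm deep over all and 163 mm high at the board's far end. It carries the anvil and the carriage. Two guide strips 8 mm high run along the carriage's sides. Origin at its underside, x horizontal towards the high end, z up.
- anvil: fixed lower jaw, 60 mm wide, 55 mm high. Its uphill face is a 50 mm wide sprung steel plate (gives 1.5 mm, 10 N per mm) set by hidden screws anywhere from x = -6 to 0 mm. Origin on the board, mid-width. Axes: x uphill, y across, z square to the board (30 degrees from vertical, leaning to the robot). Slot: from the plate to the carriage's jaw; its floor is the board, z = 0.
- carriage: aluminium carriage sliding along the board, uphill of the anvil: its jaw (40 mm wide, 55 mm high) faces the anvil; a low tail, 14 mm high, runs 110 mm uphill and carries a black post. Origin: foot of the middle of its jaw face, axes as the anvil. Dry friction about 6 N, no spring: it stays where left and keeps a nip of at most that force. A push of 12 to 18 N on the post sets it.
- jaw_face (a point): foot of the middle of the carriage's jaw face (the carriage's origin); its x in the anvil's frame is 11 to 19 mm at the start and shrinks as the carriage is pushed downhill
- post (a point): point on the middle of the carriage's black post (16 mm along the slope, 24 mm across, top 60 mm out of the board), 40 mm out of the board and 100 mm uphill of the jaw face; same axes as the anvil. Its uphill face is 8 mm farther uphill. The board beyond is free for pushing it downhill.
- glue: white glue bottle, 52 mm across, 155 mm tall with a red nozzle; a bystander; origin at the centre of its underside
- spray: red spray can, 56 mm across, 170 mm tall; a bystander; origin at the centre of its underside
- cone: white printed cone, 64 mm across at the foot, 100 mm tall; a bystander; origin at the centre of its underside
- plybox: small open plywood box, 110 x 80 x 60 mm; a bystander; origin at the centre of its underside
- panel: plywood offcut lying flat, 110 x 70 x 4 mm; a bystander; origin at the centre of its underside
- disc: wooden disc lying flat, 70 mm across, 9 mm thick; a bystander; origin at the centre of its underside
Mind the look-alikes: they are no part of the job. There is more than one size of the gauge; the job needs the larger. Leave any red look-alike of the stand alone.

How it is judged:
By the outcome, as a careful person would: the job done as asked, in the order asked, and still so for the second after the job is handed in, with the robot touching nothing.
It also fails if it takes over 64 s, if anything falls off the work surface, if the arm or the gripper's body presses on something with over 40 N, if the wrist force passes 120 N, or if a joint passes its speed limit or range.

ROBOT

A 7-joint arm with a two-finger parallel gripper is mounted at the origin on the work surface. World frame = base frame: x ahead of the robot, y to its left, z up, the work surface at z = 0. Lengths are in m, angles in rad, forces in N, time in s.
With the tool pointing down it reaches from about 0.4 to 0.85 m from the base axis. Payload 10.4 kg.
Tool frame: the origin (TCP) lies midway between the tips of the shut fingers; the grasp point (between the pads) lies hold_point_z behind it (hold_point_z is the distance from the TCP to the grasp point, in m); z points along the fingers, y is the line along which they close (so a half turn about z gives the same grasp; the last joint's range is limited). The gripper opens to 87 mm and grips with 3 to 60 N. Pads are 19 mm wide; open, the fingers measure 117 mm over their backs; the gripper's body (75 mm by 190 mm) begins 51 mm behind the grasp point.
Start: joints at [1.127, 0.332, -0.065, 1.46, 0.022, 1.35, -0.088], TCP at [0.255, -0.57, 0.223] pointing down, gripper open.
Joint ranges: [-2.6, 2.6], [-0.5, 2.12], [-1.47, 1.34], [0.16, 2.42], [-1.27, 4.41], [0.06, 2.06], [-2.6, 2.6]. Speed limits (rad/s): [2.22, 2.22, 2.79, 2.79, 3.14, 3.14, 3.14].

INTERFACE

Orientations are given as a unit quaternion [x, y, z, w].
In Python, from bench import * gives the robot as it stands. The module is installed in compiled form; this text tells all that it offers.
- The arm moves only by the tool drive_tool, never from a script. Its argument "increments" is a list of rows, each a list of 6 numbers: the shift along the tool's x, y, z scaled (see below), then the turn, a rotation vector about the tool's x, y, z scaled (see below). In form: [[dx, dy, dz, rx, ry, rz], ...]. A call has exactly 5 rows; each row is the pose to reach, as a shift and turn from the pose commanded when the call began, along the tool's axes at that moment; what a row does not reach only later rows make up. The controller multiplies each number of a shift by 300 mm and each number of a turn by pi/4 rad. A row lasts 1/12 s, in which the tool goes at most 41.7 mm and 7.16 degrees, less where a joint would pass 70% of its speed; a pose out of reach is approached as far as the arm can. A call with a number of a shift or a turn outside -1 to 1 is refused whole. A call with a gripper value outside its range is refused whole. "claw" is the closure, from 0 (fully open) to 1 (shut), set as the call begins (left out, the last holds). The fingers move at their own pace and stop on an object; "force" is the grip in N (left out, the last holds). Time passes only in rows, so rows that repeat a pose let the fingers close, or fill a call up. It gives the time, the measured TCP pose, the force, the opening and the grip force at its end, in the units of the state.
- read_state(): the state, without advancing time (a new reading comes with each control period).
- camera(name): name is "scene" or "top"; returns the picture (480x640x3 uint8, blue, green, red); there is no depth.
- get_calibration(name): a dict with "K" (3x3 intrinsics, pixels), "k1" (the pictures are not rectified: a ray, as slopes to the right and down, at radius r is drawn at 1 + k1 r^2 times it, then the intrinsics apply), "position" and "rotation" of the camera in the world. Camera axes: x right, y down, z forward; pixel columns grow to the right and rows downward; lengths in m; the calibration is good to about 2 mm. A picture is of the moment at which its call begins. get_calibration takes no time and is no camera call.
- close_job(): hands the job in; it is judged then, once.
The state is a dict: "time": time; "joint_positions": joint angles; "joint_vel": joint speeds; "joint_torque": joint torques, N m; "ee_pos": TCP position; "eef_rot": TCP orientation; "ft_force": force on the tool from outside, world axes, zero at the start; "torque": the same for the moment, N m; "width": finger opening in m; "grip_force": force on a finger pad.
Only numpy, scipy, OpenCV 4.12 (cv2) and the standard library are available. Lean on these libraries where they do the work, as an engineer would, in place of code of your own. Each camera call takes 0.05 s, during which the arm holds its last target. There are 200 camera calls.

## Working session

There is one attempt and no reset: what is moved stays moved. The work goes in short steps, Python scripts to look and compute and a tool call to move; the robot and the scene stay as the last step left them, time stands still between calls to the robot, and variables do not carry over. Pictures are saved under pics/ and viewed, at most 13 in all, crops included, and the job is handed in when it is done.

Besides the shell and the picture viewer there is one more tool, called after "Call:" as name(argument=value, ...) on one line, values as JSON. drive_tool: Moves the arm, as the interface text tells. Its arguments: {"type":"object","properties":{"increments":{"type":"array","items":{"type":"array","items":{"type":"number"}}},"claw":{"type":"number"},"force":{"type":"number"}},"required":["increments"]}

```bash
mkdir -p pics
python3 - <<'E'
from bench import *
import cv2
for n in("scene","top"):
    cv2.imwrite(f"pics/{n}0.png",camera(n)); c=get_calibration(n); print(n,c)
s=read_state(); print({k:s[k] for k in s if k in("time","ee_pos","eef_rot","ft_force","width","hold_point_z")}); 
import bench; print([x for x in dir(bench) if 'hold' in x.lower()], list(s))
try: print(hold_point_z)
except Exception as e: print(e)
E
```

```text
scene {'K': array([[435.57811944,   0.        , 320.82427202],
       [  0.        , 435.57811944, 241.71299214],
       [  0.        ,   0.        ,   1.        ]]), 'k1': -0.05401763735402728, 'position': array([0.93539467, 0.21257313, 0.75756755]), 'rotation': array([ 0.42434186,  0.84470012, -0.28885688, -0.15158295])}
top {'K': array([[439.95980321,   0.        , 312.06907181],
       [  0.        , 439.95980321, 241.8321577 ],
       [  0.        ,   0.        ,   1.        ]]), 'k1': 0.007694221675769352, 'position': array([ 0.44115766, -0.07955995,  0.91946106]), 'rotation': array([-0.70017155,  0.7110174 , -0.048561  ,  0.04308006])}
{'time': 0.1, 'ee_pos': array([ 0.2551711 , -0.57015604,  0.22184328]), 'eef_rot': array([ 9.77943018e-01,  2.08870864e-01, -1.58409579e-04, -6.25321056e-04]), 'ft_force': array([-0.0026102 ,  1.04653853, -0.19509892]), 'width': 0.08680633617978412}
['hold_point_z'] ['time', 'joint_positions', 'joint_vel', 'joint_torque', 'ee_pos', 'eef_rot', 'ft_force', 'torque', 'grip_force', 'width']
0.0187
```

View pics/scene0.png

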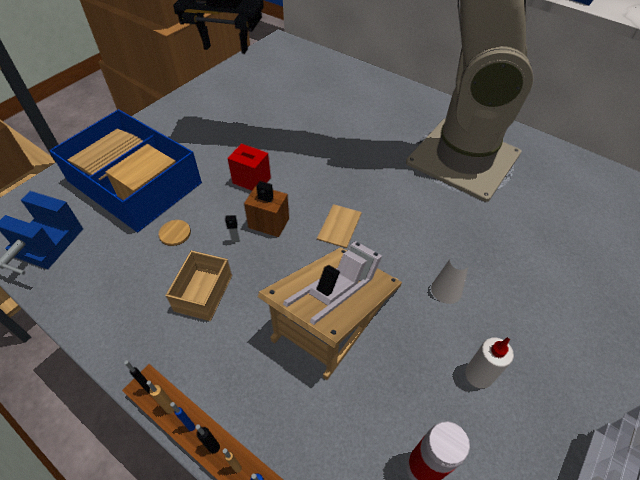

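View pics/top0.png

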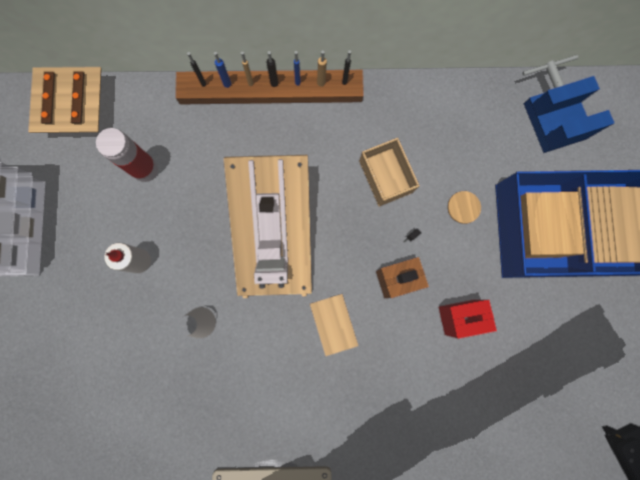

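The gauge is in the brown stand (scene 265,190; top 408,276). The small gauge is at scene (232,225), and the red look-alike stand is to be left alone. The jig is at scene (335,290) and top (268,225), with its low end and anvil towards the robot. Next I'll crop in for finer pixel positions.

```bash
cat > h.py <<'E'
from bench import *
import cv2, numpy as np
from scipy.spatial.transform import Rotation as R
C={n:get_calibration(n) for n in("scene","top")}
def ray(n,p):
    c=C[n];K=c["K"];d=np.array([(p[0]-K[0,2])/K[0,0],(p[1]-K[1,2])/K[1,1]]);u=d.copy()
    for _ in range(20): u=d/(1+c["k1"]*(u@u))
    v=R.from_quat(c["rotation"]).apply([u[0],u[1],1]);return c["position"],v/np.linalg.norm(v)
def onz(n,p,z):
    o,v=ray(n,p);return o+v*(z-o[2])/v[2]
def tri(ps,pt):
    A=np.zeros((3,3));b=np.zeros(3);L=[]
    for n,p in(("scene",ps),("top",pt)):
        o,v=ray(n,p);M=np.eye(3)-np.outer(v,v);A+=M;b+=M@o;L.append((o,M))
    x=np.linalg.solve(A,b);return x,max(np.linalg.norm(M@(x-o)) for o,M in L)
def proj(n,X):
    c=C[n];u=R.from_quat(c["rotation"]).inv().apply(np.array(X)-c["position"]);u=u[:2]/u[2]
    u=u*(1+c["k1"]*(u@u));return u*[c["K"][0,0],c["K"][1,1]]+c["K"][:2,2]
def go(target,quat):
    "increments (tool axes, scaled) from the measured pose"
    s=read_state();q=R.from_quat(s["eef_rot"]);d=q.inv().apply(np.array(target)-s["ee_pos"])/.3
    r=(q.inv()*R.from_quat(quat)).as_rotvec()/(np.pi/4);return np.round(np.r_[d,r],4)
E
python3 - <<'E'
from h import *
a=cv2.imread("pics/scene0.png");b=cv2.imread("pics/top0.png")
def cr(i,x,y,w,h,f):return cv2.resize(i[y:y+h,x:x+w],None,fx=f,fy=f,interpolation=cv2.INTER_CUBIC)
cv2.imwrite("pics/j.png",np.hstack([cr(a,255,235,150,145,4)[:580,:],])) 
cv2.imwrite("pics/jt.png",cr(b,220,150,100,150,4)) 
cv2.imwrite("pics/st.png",np.hstack([cr(a,215,135,80,110,5),cr(b,370,220,80,110,5)]))
E
```

```text
(no output)
```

View pics/j.png

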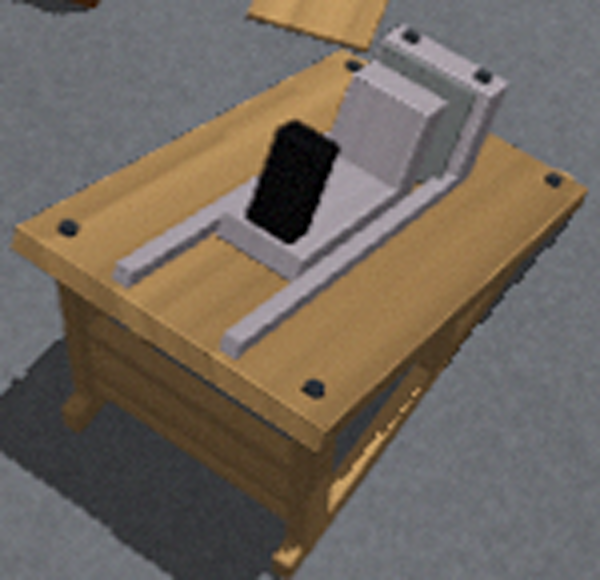

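View pics/jt.png

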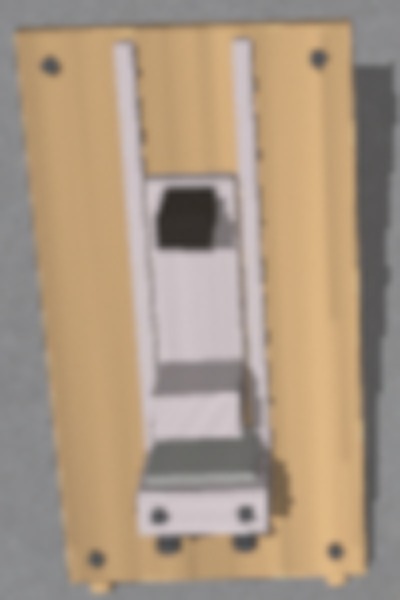

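View pics/st.png

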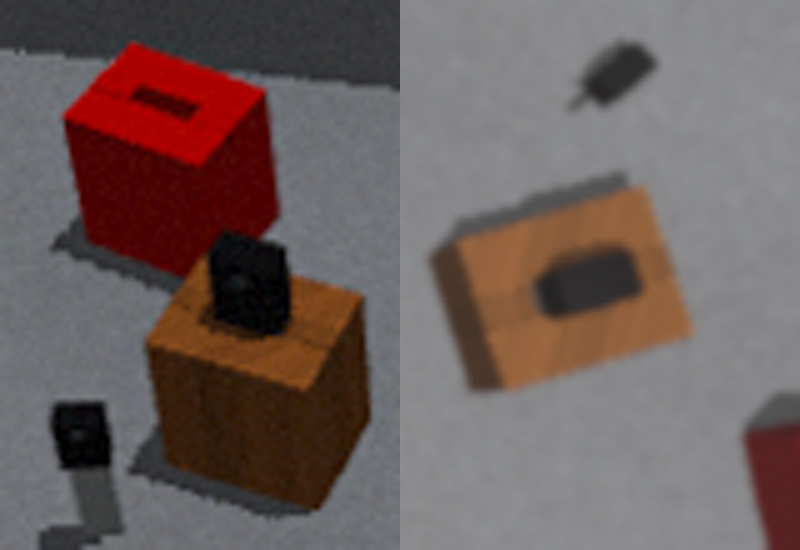

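The crops give clear features. In both views I can see four board bolts, two anvil screws, the jaw's upper slot edge (scene crop 372,60 to 447,103; top crop 153,437 to 242,433) and the stand's top corners.

```bash
cat > m.py <<'E'
from h import *
S=lambda x,y:((x+.5)/4-.5+255,(y+.5)/4-.5+235)
T=lambda x,y:((x+.5)/4-.5+220,(y+.5)/4-.5+150)
U=lambda x,y:((x+.5)/5-.5+370,(y+.5)/5-.5+220)
V=lambda x,y:((x+.5)/5-.5+215,(y+.5)/5-.5+135)
E
python3 - <<'E'
from m import *
np.set_printoptions(precision=4,suppress=True)
c=[onz("top",U(*p),.082) for p in((58,240),(245,187),(292,332),(103,390))]
c=np.array(c);print("stand",c.mean(0),[np.linalg.norm(c[i]-c[i-1]) for i in range(4)]);
l=c[1]-c[0]+c[2]-c[3];print("long dir deg",np.degrees(np.arctan2(l[1],l[0])))
# long-axis (76) check from scene: corners
for n,p in(("L",(148,345)),("near",(310,390)),("R",(363,297))):print(n,onz("scene",V(*p),.082))
P={}
for n,s,t in(("hiL",(68,228),(319,59)),("hiR",(315,388),(51,66)),("loL",(354,66),(336,551)),("loR",(554,180),(97,558)),("anvR",(484,76),(160,516)),("anvL",(411,36),(246,513)),("jawL",(372,60),(242,433)),("jawR",(447,103),(153,437))):
    P[n],e=tri(S(*s),T(*t));print(n,P[n],e)
u=(P["hiL"]+P["hiR"]-P["loL"]-P["loR"]);print("pitch",np.degrees(np.arcsin(u[2]/np.linalg.norm(u))),"yaw",np.degrees(np.arctan2(u[1],u[0])), np.linalg.norm(u)/2)
y=P["hiR"]+P["loR"]-P["hiL"]-P["loL"];print("yaw y",np.degrees(np.arctan2(-y[0],y[1])),np.linalg.norm(y)/2, "mid",sum(P[k] for k in list(P)[:4])/4)
E
```

```text
stand [ 0.4803 -0.2617  0.082 ] [np.float64(0.05890593535649587), np.float64(0.07483590665287881), np.float64(0.057517118125931174), np.float64(0.07549591075393779)]
long dir deg -74.60079415821998
L [ 0.5202 -0.2862  0.082 ]
near [ 0.4986 -0.2149  0.082 ]
R [ 0.4437 -0.2313  0.082 ]
hiL [ 0.6814 -0.0656  0.1542] 0.00010468903129118344
hiR [0.6795 0.0548 0.1541] 0.0006017457490346994
loL [ 0.4646 -0.0682  0.0299] 0.0008212467063262641
loR [0.463  0.0519 0.0296] 0.0009015872440925438
anvR [0.4801 0.012  0.1029] 0.0007704111847887776
anvL [ 0.4809 -0.0281  0.1034] 0.00044126899521306694
jawL [ 0.5164 -0.0277  0.1222] 0.0003914847017669361
jawR [0.5153 0.0127 0.1211] 0.0002451602288794707
pitch 29.861651087100434 yaw 0.7279468859809809 0.2498446770331423
yaw y 0.8165939094002965 0.12032214609121253 mid [ 0.5721 -0.0068  0.092 ]
```

```bash
cat >> m.py <<'E'
np.set_printoptions(precision=4,suppress=True)
yaw=np.radians(.77);Z=R.from_euler('z',yaw)
u=Z.apply([np.cos(np.pi/6),0,.5]);n=Z.apply([-.5,0,np.cos(np.pi/6)]);w=np.cross(n,u)
mid=np.array([.5721,-.0068,.092])-.0012*n
J=lambda a,b,c:mid+a*u+b*w+c*n       # board frame point
def toJ(p):d=np.array(p)-mid;return np.array([d@u,d@w,d@n])
QJ=R.from_matrix(np.c_[np.cross(-w,-n),-w,-n]).as_quat()
b=np.radians(-74.6);ys=np.array([np.cos(b),np.sin(b),0]);zs=np.array([0,0,-1.])
QS=R.from_matrix(np.c_[np.cross(ys,zs),ys,zs]).as_quat()
def onJ(nm,p,c):
    o,v=ray(nm,p);return toJ(o+v*((mid+c*n-o)@n)/(v@n))
E
python3 - <<'E'
from m import *
for k in((143,490),(200,487),(262,484)):print("plate edge",onJ("top",T(*k),.055))
for k in((153,437),(242,433)):print("jaw edge",onJ("top",T(*k),.055))
for k in((372,60),(447,103)):print("jaw edge sc",onJ("scene",S(*k),.055))
for k in((145,535),(267,533)):print("anvil dn edge",onJ("top",T(*k),.055))
print("post top",[onJ("top",T(*k),.06) for k in((168,190),(215,190),(158,247),(212,249))])
def dark(nm,f,x0,y0,x1,y1):
    g=cv2.imread(f)[y0:y1,x0:x1].max(2);m=(g<70).astype(np.uint8);k,l,st,c=cv2.connectedComponentsWithStats(m)
    i=1+st[1:,4].argmax();print(st[i]);return c[i]+[x0,y0]
a=dark("scene","pics/scene0.png",252,178,278,206);t=dark("top","pics/top0.png",388,262,424,290)
h,e=tri(a,t);print("handle",h,e)
st=np.array([.4803,-.2617]);d=h[:2]-st;print("off along y,x",d@ys[:2],d@np.cross(ys,zs)[:2])
print("go",go([.4803,-.2617,.18],QS))
print(QJ,QS)
E
```

```text
plate edge [-0.0608  0.0264  0.055 ]
plate edge [-0.0601  0.0002  0.055 ]
plate edge [-0.0594 -0.0284  0.055 ]
jaw edge [-0.0341  0.02    0.055 ]
jaw edge [-0.0334 -0.0205  0.055 ]
jaw edge sc [-0.0345 -0.0201  0.055 ]
jaw edge sc [-0.0339  0.0206  0.055 ]
anvil dn edge [-0.0841  0.0272  0.055 ]
anvil dn edge [-0.0849 -0.0296  0.055 ]
post top [array([0.0837, 0.005 , 0.06  ]), array([ 0.0831, -0.015 ,  0.06  ]), array([0.0583, 0.011 , 0.06  ]), array([ 0.0567, -0.0122,  0.06  ])]
[  3   2  18  23 323]
[  9   8  21  13 179]
handle [ 0.4809 -0.2627  0.0999] 0.00018488643099626466
off along y,x 0.0010809721393417906 0.0003256475360783796
go [ 1.105  -0.6317  0.1402 -0.0016  0.0002  0.1936]
[ 0.9659  0.0065  0.2588 -0.0017] [0.991 0.134 0.    0.   ]
```

Call:
drive_tool(increments=[[0.11, -0.064, 0.014, 0, 0, 0], [0.22, -0.128, 0.028, 0, 0, 0], [0.33, -0.19, 0.042, 0, 0, 0], [0.44, -0.256, 0.056, 0, 0, 0], [0.55, -0.32, 0.07, 0, 0, 0]], claw=0)

```text
time: 0.52
ee_pos: [0.3673, -0.4137, 0.2011]
eef_rot: [0.978, 0.209, -0.0, -0.0]
ft_force: [0.6, 0.1, -0.2]
width: 0.0867
grip_force: 0.0
```

Call:
drive_tool(increments=[[0.11, -0.064, 0.014, 0, 0, 0.04], [0.22, -0.128, 0.028, 0, 0, 0.08], [0.33, -0.19, 0.042, 0, 0, 0.12], [0.44, -0.256, 0.056, 0, 0, 0.16], [0.555, -0.312, 0.07, 0, 0, 0.194]])

```text
time: 0.93
ee_pos: [0.4808, -0.2601, 0.1803]
eef_rot: [0.991, 0.133, -0.0, -0.0]
ft_force: [0.6, -0.6, -0.4]
width: 0.0865
grip_force: 0.0
```

```bash
python3 -c "
from m import *
s=read_state();print(s['time'],s['ee_pos'],s['joint_positions'],s['width'],s['ft_force'])
print(go([.4807,-.2625,.0875],QS))"
```

```text
0.9333 [ 0.4808 -0.2601  0.1803] [ 0.6826  0.2067 -0.3059  1.7146  0.0658  1.2306 -0.9434] 0.08649118966314412 [ 0.6051 -0.6049 -0.3692]
[-0.0023  0.0075  0.3092 -0.0001  0.0005 -0.0027]
```

Call:
drive_tool(increments=[[-0.002, 0.007, 0.08, 0, 0, 0], [-0.002, 0.007, 0.16, 0, 0, 0], [-0.002, 0.007, 0.24, 0, 0, 0], [-0.002, 0.007, 0.31, 0, 0, -0.003], [-0.002, 0.007, 0.31, 0, 0, -0.003]])

```text
time: 1.35
ee_pos: [0.4778, -0.2629, 0.0832]
eef_rot: [0.991, 0.135, -0.003, -0.002]
ft_force: [-0.9, 0.2, -0.1]
width: 0.0872
grip_force: 0.0
```

Call:
drive_tool(increments=[[0, 0, 0, 0, 0, 0], [0, 0, 0, 0, 0, 0], [0, 0, 0, 0, 0, 0], [0, 0, 0, 0, 0, 0], [0, 0, 0, 0, 0, 0]], claw=1, force=25)

```text
time: 1.77
ee_pos: [0.4809, -0.2645, 0.0886]
eef_rot: [0.991, 0.135, 0.001, 0.001]
ft_force: [-0.2, -0.3, -0.5]
width: 0.0616
grip_force: 0.0
```

Call:
drive_tool(increments=[[0, 0, 0, 0, 0, 0], [0, 0, 0, 0, 0, 0], [0, 0, 0, 0, 0, 0], [0, 0, 0, 0, 0, 0], [0, 0, 0, 0, 0, 0]])

```text
time: 2.18
ee_pos: [0.4805, -0.264, 0.0876]
eef_rot: [0.991, 0.135, 0.0, -0.0]
ft_force: [-0.5, 0.6, 0.6]
width: 0.0299
grip_force: 25.0
```

Call:
drive_tool(increments=[[0, 0, -0.1, 0, 0, 0], [0, 0, -0.2, 0, 0, 0], [0, 0, -0.3, 0, 0, 0], [0, 0, -0.4, 0, 0, 0], [0, 0, -0.5, 0, 0, 0]])

```text
time: 2.6
ee_pos: [0.4801, -0.2641, 0.2389]
eef_rot: [0.991, 0.135, -0.0, 0.0]
ft_force: [0.3, -1.4, -0.7]
width: 0.0296
grip_force: 25.0
```

```bash
python3 -c "
from m import *
s=read_state();print(s['time'],s['ee_pos'],s['width'],s['ft_force'])
# target: tip 30 mm above jaw tops, over the slot
x=-.0395
P=J(x,0,.085+.0753);print(P,J(x,0,.0753),go(P,QJ),toJ(s['ee_pos']))
cv2.imwrite('pics/lift.png',camera('scene')[100:260,160:360])"
```

```text
2.6 [ 0.4801 -0.2641  0.2389] 0.029594927394619563 [ 0.2792 -1.3989 -0.6977]
[ 0.4584 -0.0083  0.21  ] [ 0.5008 -0.0078  0.1364] [ 0.1581 -0.8409  0.0963 -0.0858  0.6632  0.3201] [-0.0092 -0.256   0.1762]
```

Call:
drive_tool(increments=[[0.016, -0.084, 0.008, 0, 0, 0], [0.032, -0.168, 0.016, 0, 0, 0], [0.048, -0.252, 0.024, 0, 0, 0], [0.064, -0.336, 0.032, 0, 0, 0], [0.08, -0.42, 0.04, 0, 0, 0]])

```text
time: 3.07
ee_pos: [0.4695, -0.1352, 0.2251]
eef_rot: [0.991, 0.135, -0.0, 0.0]
ft_force: [0.5, 0.2, -0.5]
width: 0.0298
grip_force: 25.0
```

Call:
drive_tool(increments=[[0.016, -0.084, 0.008, -0.017, 0.13, 0.064], [0.032, -0.168, 0.016, -0.034, 0.265, 0.128], [0.048, -0.252, 0.024, -0.051, 0.4, 0.192], [0.064, -0.336, 0.036, -0.068, 0.53, 0.256], [0.078, -0.42, 0.056, -0.086, 0.663, 0.32]])

```text
time: 3.48
ee_pos: [0.4589, -0.0084, 0.2093]
eef_rot: [0.965, 0.005, 0.262, -0.002]
ft_force: [1.4, 2.7, -0.2]
width: 0.0296
grip_force: 25.0
```

Call:
drive_tool(increments=[[0, 0, 0, 0, 0, 0], [0, 0, 0, 0, 0, 0], [0, 0, 0, 0, 0, 0], [0, 0, 0, 0, 0, 0], [0, 0, 0, 0, 0, 0]])

```text
time: 3.9
ee_pos: [0.4597, -0.0091, 0.2094]
eef_rot: [0.966, 0.006, 0.259, -0.002]
ft_force: [0.3, -0.3, -1.4]
width: 0.0299
grip_force: 25.0
```

```bash
python3 -c "
from m import *
s=read_state();print(s['time'],toJ(s['ee_pos']),s['joint_positions'],s['ft_force'])
P=J(-.0395,0,.085+.0753);print(go(P,QJ))
a=camera('scene')[150:310,290:420];b=camera('top')[190:350,200:330]
f=lambda i:cv2.resize(i,None,fx=3,fy=3,interpolation=cv2.INTER_CUBIC)
cv2.imwrite('pics/over.png',np.hstack([f(a),f(b)]))"
```

```text
3.9 [-0.0386 -0.0008  0.1591] [ 0.5278 -0.4363 -0.4964  2.2894 -0.3292  0.7329 -1.3522] [ 0.2676 -0.3124 -1.4086]
[-0.0029 -0.0025 -0.004  -0.0006 -0.0003 -0.0007]
```

View pics/over.png

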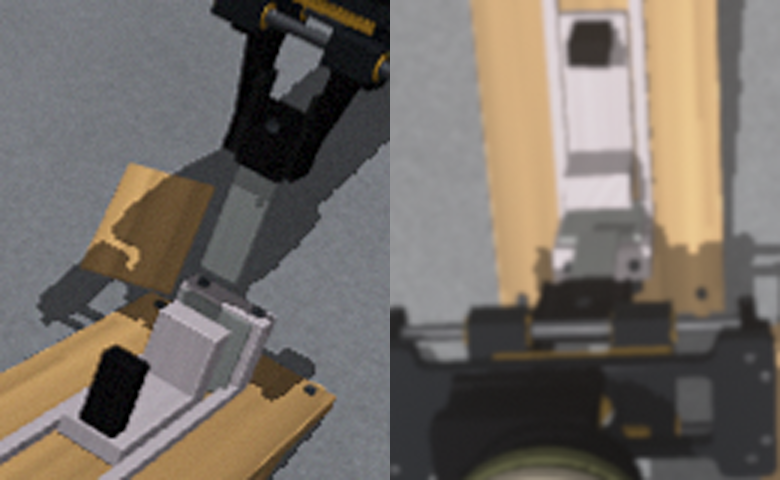

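The blade hangs over the slot. In the scene crop its tip edge runs about (201,266) to (239,284). I'll check that against the expected tip position.

```bash
python3 -c "
from m import *
s=read_state();q=R.from_quat(s['eef_rot'])
tip=s['ee_pos']+q.apply([0,0,.0753])
for a in(-.012,.012):
  p=tip+q.apply([0,a,0]);print(toJ(p),(proj('scene',p)-[290,150])*3+1,(proj('top',p)-[200,190])*3+1+np.array([390,0]))
im=cv2.imread('pics/over.png');a=im[245:305,180:260]
b=im[195:280,550:650]
f=lambda i:cv2.resize(i,(480,480),interpolation=cv2.INTER_CUBIC)
cv2.imwrite('pics/tip.png',np.hstack([cv2.resize(a,None,fx=5,fy=5),cv2.resize(b,None,fx=4,fy=4)[:300]]))"
```

```text
[-0.0391  0.0114  0.0836] [237.1383 282.2358] [575.3756 235.4192]
[-0.0392 -0.0126  0.0836] [203.2576 263.6684] [616.2483 234.2593]
```

View pics/tip.png

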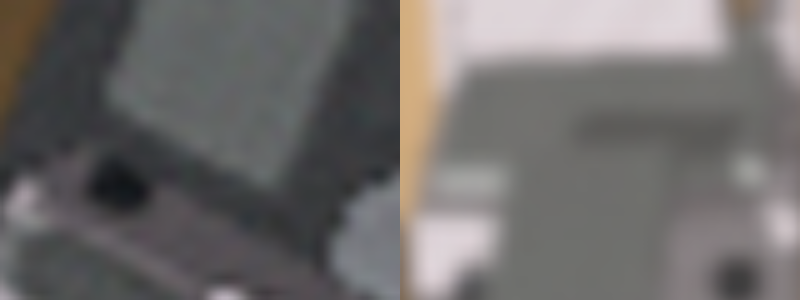

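Tip prediction and image agree within about 1 mm. The bright strip in the top view is the plate's upper edge, at about x = -54 mm in the board frame. The slot is therefore about 20 mm wide, centred at -44 mm.

Call:
drive_tool(increments=[[-0.018, -0.002, 0, 0, 0, 0], [-0.018, -0.002, 0.03, 0, 0, 0], [-0.018, -0.002, 0.1, 0, 0, 0], [-0.018, -0.002, 0.16, 0, 0, 0], [-0.018, -0.002, 0.22, 0, 0, 0]])

```text
time: 4.42
ee_pos: [0.4873, -0.0077, 0.1481]
eef_rot: [0.966, 0.007, 0.259, -0.002]
ft_force: [0.2, -1.0, -0.6]
width: 0.03
grip_force: 25.0
```

Call:
drive_tool(increments=[[0, 0, 0, 0, 0, 0], [0, 0, 0.01, 0, 0, 0], [0, 0, 0.02, 0, 0, 0], [0, 0, 0.03, 0, 0, 0], [0, 0, 0.04, 0, 0, 0]])

```text
time: 4.83
ee_pos: [0.4934, -0.0078, 0.1391]
eef_rot: [0.966, 0.007, 0.259, -0.001]
ft_force: [0.0, 0.1, -2.0]
width: 0.0298
grip_force: 25.0
```

```bash
python3 -c "
from m import *
s=read_state();print(s['time'],toJ(s['ee_pos'])-[0,0,.0753],s['ft_force'],'uwn',[s['ft_force']@k for k in(u,w,n)])"
```

```text
4.8333 [-0.0446  0.0001  0.0061] [ 0.0144  0.0651 -1.958 ] uwn [np.float64(-0.9657719282353457), np.float64(0.0648924017125708), np.float64(-1.7032610341107006)]
```

Now down gently to touch the board.

Call:
drive_tool(increments=[[0, 0, 0.004, 0, 0, 0], [0, 0, 0.008, 0, 0, 0], [0, 0, 0.012, 0, 0, 0], [0, 0, 0.016, 0, 0, 0], [0, 0, 0.016, 0, 0, 0]])

```text
time: 5.25
ee_pos: [0.496, -0.0077, 0.1352]
eef_rot: [0.966, 0.007, 0.259, -0.001]
ft_force: [-9.7, 0.8, 10.8]
width: 0.0296
grip_force: 25.0
```

Call:
drive_tool(increments=[[0, 0, 0.002, 0, 0, 0], [0, 0, 0.004, 0, 0, 0], [0, 0, 0.004, 0, 0, 0], [0, 0, 0.004, 0, 0, 0], [0, 0, 0.004, 0, 0, 0]])

```text
time: 5.67
ee_pos: [0.4975, -0.0077, 0.1356]
eef_rot: [0.965, 0.007, 0.261, -0.001]
ft_force: [-14.7, 0.6, 21.5]
width: 0.0296
grip_force: 25.0
```

```bash
python3 -c "
from m import *
s=read_state();print(s['time'],toJ(s['ee_pos'])-[0,0,.0753],s['ft_force'],'uwn',[s['ft_force']@k for k in(u,w,n)])"
```

```text
5.6667 [-0.0429  0.0001  0.0009] [-14.6743   0.5639  21.512 ] uwn [np.float64(-1.9445896985819253), np.float64(0.761046583471586), np.float64(25.962663255536675)]
```

Call:
drive_tool(increments=[[0, 0, -0.008, 0, 0, 0], [-0.005, 0, -0.008, 0, 0, 0], [-0.012, 0, -0.008, 0, 0, 0], [-0.018, 0, -0.008, 0, 0, 0], [-0.018, 0, -0.008, 0, 0, 0]])

```text
time: 6.08
ee_pos: [0.4905, -0.0077, 0.1329]
eef_rot: [0.966, 0.007, 0.26, -0.002]
ft_force: [3.8, -0.0, -0.7]
width: 0.0295
grip_force: 25.0
```

```bash
python3 -c "
from m import *
s=read_state();print(s['time'],toJ(s['ee_pos'])-[0,0,.0753],s['ft_force'],'uwn',[s['ft_force']@k for k in(u,w,n)])"
```

```text
6.0833 [-0.0502  0.0002  0.0022] [ 3.8421 -0.0327 -0.655 ] uwn [np.float64(2.99917289393549), np.float64(-0.08435239244867945), np.float64(-2.4879412417320235)]
```

Call:
drive_tool(increments=[[-0.002, 0, 0.002, 0, 0, 0], [-0.004, 0, 0.003, 0, 0, 0], [-0.004, 0, 0.003, 0, 0, 0], [-0.004, 0, 0.003, 0, 0, 0], [-0.004, 0, 0.003, 0, 0, 0]])

```text
time: 6.5
ee_pos: [0.49, -0.0077, 0.1317]
eef_rot: [0.966, 0.007, 0.259, -0.002]
ft_force: [2.6, -0.4, 3.1]
width: 0.0297
grip_force: 25.0
```

```bash
python3 -c "
from m import *
s=read_state();print(s['time'],toJ(s['ee_pos'])-[0,0,.0753],s['ft_force'],'uwn',[s['ft_force']@k for k in(u,w,n)],s['torque'])"
```

```text
6.5 [-0.0512  0.0002  0.0014] [ 2.5974 -0.3758  3.0795] uwn [np.float64(3.7846153137441236), np.float64(-0.41069053830458746), np.float64(1.3708512477294372)] [ 0.0447 -0.6021  0.0013]
```

Call:
drive_tool(increments=[[0, 0, 0, 0, 0, 0], [0, 0, 0, 0, 0, 0], [0, 0, 0, 0, 0, 0], [0, 0, 0, 0, 0, 0], [0, 0, 0, 0, 0, 0]], claw=0.3)

```text
time: 6.92
ee_pos: [0.4892, -0.0077, 0.1309]
eef_rot: [0.966, 0.007, 0.258, -0.002]
ft_force: [-0.2, -0.0, -0.5]
width: 0.0552
grip_force: 0.0
```

Call:
drive_tool(increments=[[0, 0, -0.02, 0, 0, 0], [0, 0, -0.07, 0, 0, 0], [0, 0, -0.15, 0, 0, 0], [0, 0, -0.25, 0, 0, 0], [0, 0, -0.36, 0, 0, 0]])

```text
time: 7.33
ee_pos: [0.4429, -0.0094, 0.2142]
eef_rot: [0.966, 0.005, 0.26, -0.0]
ft_force: [0.6, -0.1, 1.5]
width: 0.0607
grip_force: 0.0
```

Call:
drive_tool(increments=[[0.1, 0, 0, 0, 0, 0], [0.2, 0, 0, 0, 0, 0], [0.3, 0, 0, 0, 0, 0], [0.4, 0, 0, 0, 0, 0], [0.5, 0, 0, 0, 0, 0]], claw=1)

```text
time: 7.75
ee_pos: [0.5745, -0.0052, 0.2875]
eef_rot: [0.966, 0.008, 0.259, -0.001]
ft_force: [0.4, 0.6, 1.2]
width: 0.0354
grip_force: 0.0
```

```bash
python3 -c "
from m import *
s=read_state();print(s['time'],toJ(s['ee_pos']),s['width'],s['joint_positions'],'uwn',[s['ft_force']@k for k in(u,w,n)])
print(go(J(.104,0,.03),QJ))
a=camera('scene')[170:350,250:420];b=camera('top')[130:310,200:330]
f=lambda i:cv2.resize(i,None,fx=2.6,fy=2.6,interpolation=cv2.INTER_CUBIC)
cv2.imwrite('pics/set.png',np.hstack([f(a),f(b)]))"
```

```text
7.75 [0.0999 0.0016 0.1693] 0.03537909088745011 [ 0.4683 -0.1751 -0.4952  1.9519 -0.092   0.821  -1.5528] uwn [np.float64(0.936221997307822), np.float64(0.6063323715132116), np.float64(0.8592842350610017)]
[ 0.0136  0.0048  0.4642  0.0011 -0.0005  0.0037]
```

View pics/set.png

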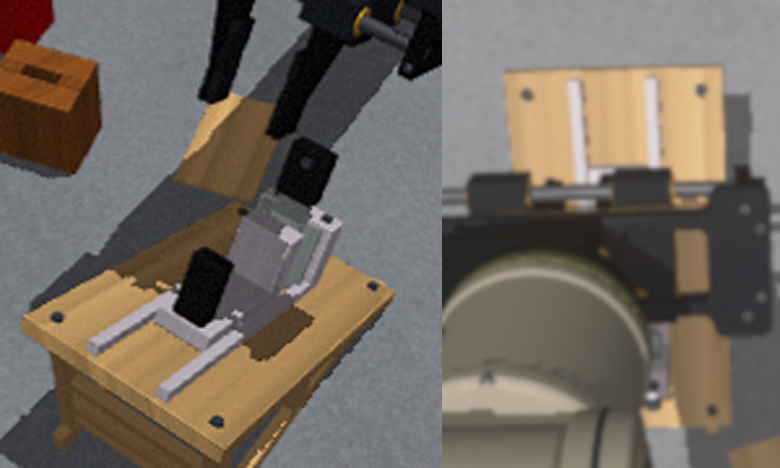

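The gauge stands in the slot against the plate (scene crop 308,170), free of the hand. Now I'll go down behind the post.

Call:
drive_tool(increments=[[0.014, 0.005, 0.02, 0, 0, 0.004], [0.014, 0.005, 0.1, 0, 0, 0.004], [0.014, 0.005, 0.22, 0, 0, 0.004], [0.014, 0.005, 0.34, 0, 0, 0.004], [0.014, 0.005, 0.464, 0, 0, 0.004]])

```text
time: 8.27
ee_pos: [0.6466, -0.0063, 0.1664]
eef_rot: [0.966, 0.006, 0.259, -0.001]
ft_force: [1.3, -1.3, 0.4]
width: 0.0013
grip_force: 0.0
```

Call:
drive_tool(increments=[[0, 0, 0, 0, 0, 0], [0, 0, 0, 0, 0, 0], [0, 0, 0, 0, 0, 0], [-0.015, 0, 0, 0, 0, 0], [-0.03, 0, 0, 0, 0, 0]])

```text
time: 8.68
ee_pos: [0.6393, -0.0062, 0.1657]
eef_rot: [0.965, 0.006, 0.261, -0.001]
ft_force: [0.7, -0.6, -0.1]
width: 0.0006
grip_force: 0.0
```

```bash
cat > st.py <<'E'
from m import *
s=read_state();print(s['time'],toJ(s['ee_pos']),s['width'],'uwn',np.array([s['ft_force']@k for k in(u,w,n)]))
E
python3 st.py
```

```text
8.6833 [ 0.095  -0.0003  0.0314] 0.000550120319582911 uwn [ 0.5683 -0.5725 -0.3897]
```

Call:
drive_tool(increments=[[-0.01, 0, 0, 0, 0, 0], [-0.02, 0, 0, 0, 0, 0], [-0.03, 0, 0, 0, 0, 0], [-0.04, 0, 0, 0, 0, 0], [-0.05, 0, 0, 0, 0, 0]])

```text
time: 9.1
ee_pos: [0.6271, -0.0065, 0.1572]
eef_rot: [0.965, 0.006, 0.26, -0.001]
ft_force: [3.1, -0.3, 3.9]
width: 0.0005
grip_force: 2.4
```

```bash
python3 st.py
```

```text
9.1 [ 0.0802 -0.0004  0.0302] 0.0004527414378352811 uwn [ 4.6651 -0.2993  1.8329]
```

Call:
drive_tool(increments=[[-0.006, 0, 0, 0, 0, 0], [-0.012, 0, 0, 0, 0, 0], [-0.018, 0, 0, 0, 0, 0], [-0.022, 0, 0, 0, 0, 0], [-0.025, 0, 0, 0, 0, 0]])

```text
time: 9.52
ee_pos: [0.6204, -0.0065, 0.1531]
eef_rot: [0.966, 0.006, 0.26, -0.001]
ft_force: [2.5, -0.9, 5.3]
width: 0.0004
grip_force: 2.3
```

```bash
python3 st.py
```

```text
9.5167 [ 0.0723 -0.0003  0.03  ] 0.00035987986374771 uwn [ 4.8382 -0.9206  3.3241]
```

Call:
drive_tool(increments=[[-0.003, 0, 0, 0, 0, 0], [-0.006, 0, 0, 0, 0, 0], [-0.009, 0, 0, 0, 0, 0], [-0.01, 0, 0, 0, 0, 0], [-0.01, 0, 0, 0, 0, 0]])

```text
time: 9.93
ee_pos: [0.6186, -0.0065, 0.1521]
eef_rot: [0.965, 0.006, 0.261, -0.001]
ft_force: [7.3, -0.7, 3.4]
width: 0.0006
grip_force: 3.9
```

```bash
python3 st.py
```

```text
9.9333 [ 0.0703 -0.0003  0.0301] 0.0005799952727973249 uwn [ 7.9944 -0.8245 -0.6345]
```

Call:
drive_tool(increments=[[-0.002, 0, 0, 0, 0, 0], [-0.004, 0, 0, 0, 0, 0], [-0.004, 0, 0, 0, 0, 0], [-0.004, 0, 0, 0, 0, 0], [-0.004, 0, 0, 0, 0, 0]])

```text
time: 10.35
ee_pos: [0.6182, -0.0065, 0.152]
eef_rot: [0.965, 0.006, 0.261, -0.001]
ft_force: [12.0, -1.0, 0.9]
width: 0.0004
grip_force: 5.4
```

```bash
python3 st.py
```

```text
10.35 [ 0.0699 -0.0003  0.0301] 0.00040223316266313914 uwn [10.8482 -1.1574 -5.2462]
```

Call:
drive_tool(increments=[[-0.002, 0, 0, 0, 0, 0], [-0.004, 0, 0, 0, 0, 0], [-0.004, 0, 0, 0, 0, 0], [-0.004, 0, 0, 0, 0, 0], [-0.004, 0, 0, 0, 0, 0]])

```text
time: 10.77
ee_pos: [0.6179, -0.0065, 0.1519]
eef_rot: [0.965, 0.006, 0.262, -0.002]
ft_force: [17.8, -1.8, -0.6]
width: 0.0006
grip_force: 7.0
```

```bash
python3 st.py
```

```text
10.7667 [ 0.0696 -0.0003  0.0302] 0.0006011132034303335 uwn [15.0598 -2.0039 -9.3787]
```

Call:
drive_tool(increments=[[0.02, 0, 0, 0, 0, 0], [0.06, 0, 0, 0, 0, 0], [0.08, 0, -0.04, 0, 0, 0], [0.08, 0, -0.14, 0, 0, 0], [0.08, 0, -0.26, 0, 0, 0]])

```text
time: 11.18
ee_pos: [0.595, -0.006, 0.2267]
eef_rot: [0.967, 0.006, 0.256, -0.003]
ft_force: [-0.4, -1.1, 1.1]
width: 0.0006
grip_force: 0.0
```

Call:
drive_tool(increments=[[0, 0, -0.1, 0, 0, 0], [-0.04, 0, -0.2, 0, 0, 0], [-0.16, 0, -0.22, 0, 0, 0], [-0.28, 0, -0.22, 0, 0, 0], [-0.4, 0, -0.22, 0, 0, 0]], claw=0.3)

```text
time: 11.6
ee_pos: [0.4581, -0.0083, 0.2252]
eef_rot: [0.966, 0.006, 0.259, -0.001]
ft_force: [-0.6, 0.7, -0.4]
width: 0.026
grip_force: 0.0
```

```bash
python3 st.py; python3 -c "
from m import *
print(go(J(-.0505,0,.0765),QJ))
a=camera('scene')[170:350,250:420]
cv2.imwrite('pics/nip.png',cv2.resize(a,None,fx=3,fy=3,interpolation=cv2.INTER_CUBIC))"
```

```text
11.6 [-0.0322 -0.      0.1736] 0.025962198242728034 uwn [-0.7265  0.6728 -0.0476]
[-0.061  -0.0002  0.3236  0.0011  0.0004 -0.001 ]
```

View pics/nip.png

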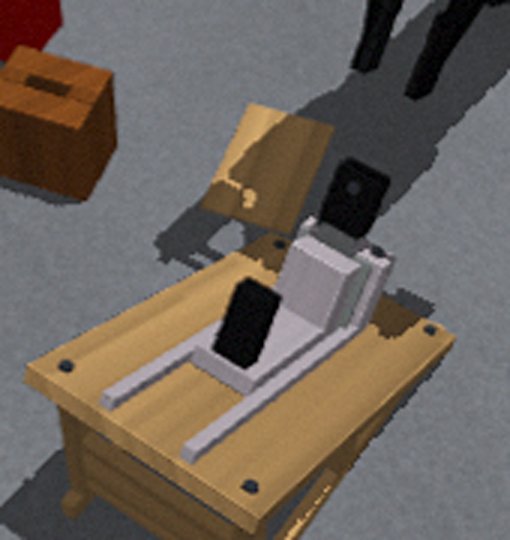

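The gauge stands upright, nipped between the jaws with the hand off. Next is regrasping it.

Call:
drive_tool(increments=[[-0.03, 0, 0, 0, 0, 0], [-0.061, 0, 0, 0, 0, 0], [-0.061, 0, 0, 0, 0, 0], [-0.061, 0, 0, 0, 0, 0], [-0.061, 0, 0.05, 0, 0, 0]])

```text
time: 12.07
ee_pos: [0.4533, -0.0081, 0.207]
eef_rot: [0.965, 0.006, 0.261, -0.001]
ft_force: [2.1, 0.3, 0.4]
width: 0.0587
grip_force: 0.0
```

Call:
drive_tool(increments=[[0, 0, 0.07, 0, 0, 0], [0, 0, 0.15, 0, 0, 0], [0, 0, 0.22, 0, 0, 0], [0, 0, 0.265, 0, 0, 0], [0, 0, 0.274, 0, 0, 0]])

```text
time: 12.48
ee_pos: [0.4933, -0.0074, 0.1311]
eef_rot: [0.966, 0.006, 0.258, -0.002]
ft_force: [-1.0, 0.4, -0.8]
width: 0.0608
grip_force: 0.0
```

Call:
drive_tool(increments=[[0, 0, 0, 0, 0, 0], [0, 0, 0, 0, 0, 0], [0, 0, 0, 0, 0, 0], [0, 0, 0, 0, 0, 0], [0, 0, 0, 0, 0, 0]])

```text
time: 12.9
ee_pos: [0.4929, -0.0081, 0.1337]
eef_rot: [0.966, 0.006, 0.26, -0.001]
ft_force: [0.3, -0.2, 0.4]
width: 0.0612
grip_force: 0.0
```

```bash
python3 st.py; python3 -c "
from m import *
print(go(J(-.0505,0,.0765),QJ))"
```

```text
12.9 [-0.0477 -0.0002  0.0769] 0.061156678806758326 uwn [ 0.4466 -0.2334  0.2605]
[-0.0092 -0.0006  0.0014  0.002  -0.0021 -0.0002]
```

Shift 2.7 mm downhill, grip, then draw slowly.

Call:
drive_tool(increments=[[-0.005, 0, 0, 0, 0, 0], [-0.009, 0, 0, 0, 0, 0], [-0.009, 0, 0, 0, 0, 0], [-0.009, 0, 0, 0, 0, 0], [-0.009, 0, 0, 0, 0, 0]], claw=1, force=25)

```text
time: 13.32
ee_pos: [0.4903, -0.008, 0.1315]
eef_rot: [0.966, 0.006, 0.259, -0.001]
ft_force: [-0.5, -0.8, -0.2]
width: 0.0357
grip_force: 0.0
```

Call:
drive_tool(increments=[[0, 0, 0, 0, 0, 0], [0, 0, 0, 0, 0, 0], [0, 0, 0, 0, 0, 0], [0, 0, 0, 0, 0, 0], [0, 0, 0, 0, 0, 0]])

```text
time: 13.73
ee_pos: [0.4903, -0.008, 0.1315]
eef_rot: [0.966, 0.006, 0.259, -0.001]
ft_force: [-1.3, 1.1, 1.2]
width: 0.03
grip_force: 25.0
```

```bash
python3 st.py
```

```text
13.7333 [-0.0511 -0.0001  0.0763] 0.02996977305167789 uwn [-0.5311  1.1209  1.6524]
```

Call:
drive_tool(increments=[[0, 0, -0.006, 0, 0, 0], [0, 0, -0.012, 0, 0, 0], [0, 0, -0.018, 0, 0, 0], [0, 0, -0.024, 0, 0, 0], [0, 0, -0.03, 0, 0, 0]])

```text
time: 14.15
ee_pos: [0.4857, -0.0081, 0.1391]
eef_rot: [0.966, 0.006, 0.259, -0.001]
ft_force: [5.4, 0.2, -6.6]
width: 0.0299
grip_force: 25.0
```

```bash
python3 st.py
```

```text
14.15 [-0.0513 -0.0001  0.0852] 0.029885388116103948 uwn [ 1.3809  0.1749 -8.3868]
```

Call:
drive_tool(increments=[[0, 0, -0.01, 0, 0, 0], [0, 0, -0.02, 0, 0, 0], [0, 0, -0.03, 0, 0, 0], [0, 0, -0.04, 0, 0, 0], [0, 0, -0.05, 0, 0, 0]])

```text
time: 14.57
ee_pos: [0.4782, -0.0082, 0.1521]
eef_rot: [0.966, 0.006, 0.259, -0.001]
ft_force: [7.0, -0.4, -6.0]
width: 0.0298
grip_force: 25.0
```

```bash
python3 st.py
```

```text
14.5667 [-0.0513 -0.0001  0.1002] 0.02983554056469018 uwn [ 3.013  -0.4896 -8.696 ]
```

It drags at about 8 N, steady over 24 mm of travel, so the set is good. I'll draw it right out.

Call:
drive_tool(increments=[[0, 0, -0.03, 0, 0, 0], [0, 0, -0.06, 0, 0, 0], [0, 0, -0.09, 0, 0, 0], [0, 0, -0.12, 0, 0, 0], [0, 0, -0.15, 0, 0, 0]])

```text
time: 14.98
ee_pos: [0.4552, -0.0085, 0.1913]
eef_rot: [0.966, 0.006, 0.259, -0.001]
ft_force: [-0.6, -0.7, -0.8]
width: 0.0297
grip_force: 25.0
```

Call:
drive_tool(increments=[[0, 0, -0.04, 0, 0, 0], [0, 0, -0.08, 0, 0, 0], [0, 0, -0.12, 0, 0, 0], [0, 0, -0.16, 0, 0, 0], [0, 0, -0.18, 0, 0, 0]])

```text
time: 15.4
ee_pos: [0.4357, -0.0103, 0.2357]
eef_rot: [0.967, 0.005, 0.256, -0.001]
ft_force: [-1.0, 1.0, -0.6]
width: 0.03
grip_force: 25.0
```

```bash
python3 st.py; python3 -c "
from m import *
print(read_state()['ee_pos'],go([.4805,-.264,.2375],QS))"
```

```text
15.4 [-0.0463 -0.0017  0.1939] 0.029988359983057825 uwn [-1.1922  1.0075  0.0034]
[ 0.4357 -0.0103  0.2357] [ 0.1252  0.8471  0.065   0.0862 -0.6545 -0.3219]
```

Call:
drive_tool(increments=[[0.012, 0.085, 0.006, 0, 0, 0], [0.025, 0.17, 0.013, 0, 0, 0], [0.037, 0.255, 0.02, 0, 0, 0], [0.05, 0.34, 0.026, 0, 0, 0], [0.063, 0.424, 0.033, 0, 0, 0]])

```text
time: 15.82
ee_pos: [0.459, -0.1373, 0.2367]
eef_rot: [0.967, 0.006, 0.256, -0.001]
ft_force: [0.2, 0.8, -0.7]
width: 0.0298
grip_force: 25.0
```

Call:
drive_tool(increments=[[0.012, 0.085, 0.006, 0.017, -0.13, -0.064], [0.025, 0.17, 0.013, 0.034, -0.26, -0.128], [0.037, 0.255, 0.02, 0.051, -0.39, -0.192], [0.05, 0.34, 0.026, 0.068, -0.52, -0.256], [0.062, 0.423, 0.032, 0.086, -0.655, -0.322]])

```text
time: 16.23
ee_pos: [0.4819, -0.2644, 0.2384]
eef_rot: [0.991, 0.136, -0.002, 0.0]
ft_force: [-0.2, -0.3, 0.2]
width: 0.0299
grip_force: 25.0
```

Call:
drive_tool(increments=[[0, 0, 0, 0, 0, 0], [0, 0, 0, 0, 0, 0], [0, 0, 0, 0, 0, 0], [0, 0, 0, 0, 0, 0], [0, 0, 0, 0, 0, 0]])

```text
time: 16.65
ee_pos: [0.4813, -0.2621, 0.2391]
eef_rot: [0.991, 0.135, 0.002, 0.0]
ft_force: [-0.6, -0.5, -0.5]
width: 0.0302
grip_force: 25.0
```

```bash
python3 -c "
from m import *
s=read_state();q=R.from_quat(s['eef_rot'])
print(s['time'],s['ee_pos'],go([.4805,-.264,.2375],QS))
tip=s['ee_pos']+q.apply([0,0,.0753])
x0,y0=215,110
a=camera('scene')[y0:y0+120,x0:x0+90]
for d in(-.012,.012):print(tip+q.apply([0,d,0]),(proj('scene',tip+q.apply([0,d,0]))-[x0,y0]+.5)*5)
cv2.imwrite('pics/back.png',cv2.resize(a,None,fx=5,fy=5,interpolation=cv2.INTER_CUBIC))"
```

```text
16.65 [ 0.4813 -0.2621  0.2391] [-0.0042  0.0054  0.0053  0.0009 -0.005   0.0032]
[ 0.4783 -0.2505  0.1638] [260.7336 307.2386]
[ 0.4848 -0.2736  0.1638] [206.3507 292.2181]
```

View pics/back.png

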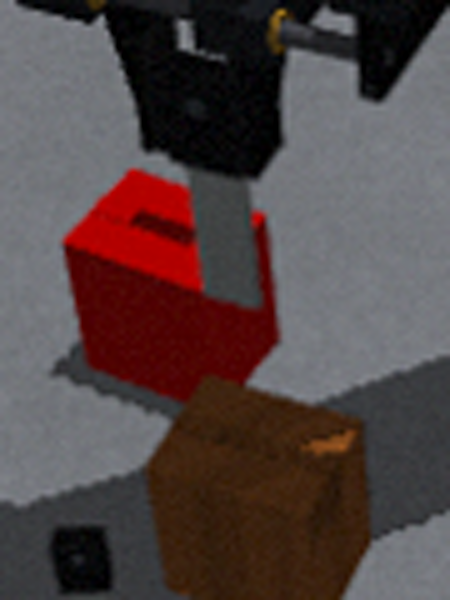

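The blade tip edge, (203,290) to (262,307), matches the prediction within a pixel, so the gauge sits true in the hand. Lowering it into the stand.

Call:
drive_tool(increments=[[-0.004, 0.005, 0, 0.001, -0.005, 0.003], [-0.004, 0.005, 0.03, 0.001, -0.005, 0.003], [-0.004, 0.005, 0.1, 0.001, -0.005, 0.003], [-0.004, 0.005, 0.17, 0.001, -0.005, 0.003], [-0.004, 0.005, 0.2, 0.001, -0.005, 0.003]])

```text
time: 17.12
ee_pos: [0.4798, -0.2636, 0.175]
eef_rot: [0.991, 0.134, -0.003, -0.001]
ft_force: [-0.6, -0.4, -1.3]
width: 0.0298
grip_force: 25.0
```

Call:
drive_tool(increments=[[0, 0, 0, 0, 0, 0], [0, 0, 0.02, 0, 0, 0], [0, 0, 0.06, 0, 0, 0], [0, 0, 0.1, 0, 0, 0], [0, 0, 0.14, 0, 0, 0]])

```text
time: 17.53
ee_pos: [0.4812, -0.2644, 0.135]
eef_rot: [0.991, 0.134, -0.001, -0.0]
ft_force: [0.3, -0.6, -1.4]
width: 0.03
grip_force: 25.0
```

Call:
drive_tool(increments=[[0, 0, 0.04, 0, 0, 0], [0, 0, 0.08, 0, 0, 0], [0, 0, 0.12, 0, 0, 0], [0, 0, 0.14, 0, 0, 0], [0, 0, 0.14, 0, 0, 0]])

```text
time: 17.95
ee_pos: [0.48, -0.2639, 0.092]
eef_rot: [0.991, 0.134, -0.003, -0.001]
ft_force: [0.1, 0.1, -0.3]
width: 0.0297
grip_force: 25.0
```

```bash
python3 st.py; python3 -c "
from m import *
print(read_state()['ee_pos'],go([.4805,-.264,.088],QS))"
```

```text
17.95 [-0.0827 -0.2559  0.049 ] 0.029703031594298518 uwn [-0.0253  0.1431 -0.326 ]
[ 0.48   -0.2639  0.092 ] [ 0.0017  0.0007  0.0135 -0.0028  0.0066  0.0006]
```

Call:
drive_tool(increments=[[0.001, 0, 0.004, 0, 0, 0], [0.001, 0, 0.008, 0, 0, 0], [0.001, 0, 0.013, 0, 0, 0], [0.001, 0, 0.013, 0, 0, 0], [0.001, 0, 0.013, 0, 0, 0]])

```text
time: 18.37
ee_pos: [0.4813, -0.2643, 0.0903]
eef_rot: [0.991, 0.134, -0.001, -0.0]
ft_force: [0.8, -0.1, -1.8]
width: 0.03
grip_force: 25.0
```

Call:
drive_tool(increments=[[0, 0, 0, 0, 0, 0], [0, 0, 0, 0, 0, 0], [0, 0, 0, 0, 0, 0], [0, 0, 0, 0, 0, 0], [0, 0, 0, 0, 0, 0]], claw=0.2)

```text
time: 18.78
ee_pos: [0.4812, -0.2643, 0.0901]
eef_rot: [0.991, 0.134, -0.001, -0.0]
ft_force: [0.4, 0.1, 0.2]
width: 0.0552
grip_force: 0.0
```

Call:
drive_tool(increments=[[0, 0, -0.02, 0, 0, 0], [0, 0, -0.07, 0, 0, 0], [0, 0, -0.15, 0, 0, 0], [0, 0, -0.25, 0, 0, 0], [0, 0, -0.36, 0, 0, 0]])

```text
time: 19.2
ee_pos: [0.4808, -0.264, 0.1989]
eef_rot: [0.991, 0.134, -0.002, -0.0]
ft_force: [1.4, -0.6, 0.2]
width: 0.0692
grip_force: 0.0
```

Call:
drive_tool(increments=[[-0.1, 0.06, 0, 0, 0, 0], [-0.2, 0.12, 0, 0, 0, 0], [-0.3, 0.17, 0, 0, 0, 0], [-0.3, 0.17, 0, 0, 0, 0], [-0.3, 0.17, 0, 0, 0, 0]])

```text
time: 19.62
ee_pos: [0.4069, -0.3389, 0.1989]
eef_rot: [0.991, 0.132, -0.001, 0.0]
ft_force: [0.9, 0.2, 0.2]
width: 0.0696
grip_force: 0.0
```

```bash
python3 -c "
from m import *
cv2.imwrite('pics/end.png',camera('scene'));b=camera('top')
for d in 'x':print(read_state()['time'],read_state()['ft_force'])
"
```

```text
19.7167 [-0.7558  0.7965  0.039 ]
```

View pics/end.png

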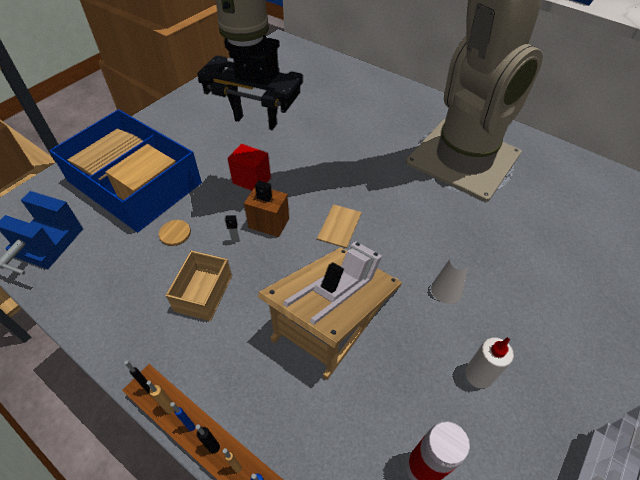

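The gauge is back in its brown stand (265,190), seated as at the start. The carriage is closed down and nothing else has moved.

```bash
python3 -c "
from bench import *
print(close_job())"
```

```text
the job is handed in; nothing more can be done
None
```

Job handed in at 19.7 s: I set the slot with a push of about 15 N on the post, the blade dragged at about 8 N coming out, and the gauge is back in its stand with nothing else on the bench visibly moved.

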